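Leak-check the lid seam of a vacuum box, then hold the detector over the reference leak

ROBOT

A 6-joint arm with a two-finger parallel gripper is mounted at the origin on the work surface. World frame = base frame: x ahead of the robot, y to its left, z up, the work surface at z = 0. Lengths are in m, angles in rad, forces in N, time in s.
With the tool pointing down it reaches from about 0.4 to 0.825 m from the base axis. Payload 7 kg.
Tool frame: the origin (TCP) lies at the very end of the fingers, on their centre line; the grasp point (between the pads) lies 19 mm behind it; x points along the fingers, z is the direction in which the jaws open and shut, and the axes are right-handed (so a half turn about x gives the same grasp; the last joint's range is limited). The gripper opens to 85 mm and grips with 20 to 120 N. Pads are 22 mm wide; open, the fingers measure 114 mm over their backs; the gripper's body (76 mm by 85 mm) begins 54 mm behind the grasp point. The pads swing forward as they close: fully open they stand 13 mm farther back than shut.
Start: joints at [1.441, 0.359, 0.012, 0, -1.224, -0.288], TCP at [0.274, 0.617, 0.231] pointing down, gripper open.
Joint ranges: [-3.07, 3.07], [-1.43, 2.12], [-1.02, 1.25], [-3.03, 1.67], [-3.05, -0], [-3.03, 3.03]. Speed limits (rad/s): [2.39, 2.39, 3.01, 3.14, 3.14, 3.14].

INTERFACE

Orientations are given as a unit quaternion [w, x, y, z].
In Python, from bench import robot, readout, snapshot, camera_params, ticket gives the robot as it stands. Calls block until the motion is done:
- robot.move_to(position, orientation): joint-space move of the TCP to a pose.
- robot.movel(position, feed=0.15, rot=None): straight line of the TCP; rot=None keeps the orientation; feed is the mean speed in m/s.
- robot.move_joints(angles): joint-space move.
- robot.command_gripper(opening, grip_force=None): opening from 0.0 (shut) to 1.0 (fully open); grip_force is the grip in N (None keeps the last); returns when the fingers have stopped.
- robot.hold(seconds).
- robot.inverse_kinematics(position, orientation): joint angles nearest the present ones, or None.
- readout.observe(): the state.
- snapshot(name): name is "side" or "top" or "wrist"; returns the picture (480x640x3 uint8, red, green, blue); there is no depth.
- camera_params(name): a dict with "intrinsics" (3x3 intrinsics, pixels), "D" ([k1, k2, p1, p2, k3] as OpenCV has them; the pictures are not rectified), "origin" and "rotation" of the camera in the world. Camera axes: x right, y down, z forward; pixel columns grow to the right and rows downward; lengths in m; the calibration is good to about 2 mm. A picture is of the moment at which its call begins: read the wrist's pose just before it. camera_params takes no time and is no camera call; for the wrist camera it gives the pose at the moment of the call.
A pose or a line that the arm cannot do raises robot.PlanningError and nothing moves.
- ticket.finish_job(): hands the job in, once; it reports no verdict.
The state is a dict: "clock": time; "joints": joint angles; "joint_vel": joint speeds; "effort": joint torques, N m; "tcp_pos": TCP position; "orientation": TCP orientation; "ft_force": force on the tool from outside, world axes, zero at the start; "moment": the same for the moment, N m; "gripper_width": opening from 0.0 (shut) to 1.0 (fully open).
Only numpy, scipy, OpenCV 4.12 (cv2) and the standard library are available. Lean on these libraries where they do the work, as an engineer would, in place of code of your own. Each camera call takes 0.05 s, during which the arm holds its last target.

TASK

Take the leak-detector pen out of its stand and, nozzle down, guide it steadily and slowly (about five seconds) along the black seam in the lid of the vacuum box, from the end beside the pipe stub to the other end, some 6 mm above the seam and never touching it. Then carry it clear over what stands in between and over the tray's wall and stop with the nozzle hovering about 8 mm above the tip of the reference leak in the tray, upright, centred over it and touching nothing. Finish while still holding it there, without letting go, and leave the bottle, the jar and the computer mouse where they are.

Things in the scene. Friction and masses are not known exactly. Their poses are not given: they have to be found in the camera images.
- pen_mid (a point): Centre of the white body (26 x 26 mm square, 80 mm tall) of the loose leak-detector pen, 85 mm above the tip of its steel nozzle (45 mm long, 11 mm wide, tapering). About 150 g. z runs up the pen, x and y are square to its flat faces. The pen starts upright in its stand, the body showing from 60 to 140 mm above the bench; grip it from above across either pair of faces.
- pen_tip (a point): The tip of the pen's nozzle, on the pen's axis, 85 mm below pen_mid; same axes. In the stand it is 15 mm above the bench.
- stand: The pen's fixed stand: grey block 80 x 80 x 60 mm on a black foot 110 x 110 x 8 mm; a hole 18 mm wide, 55 mm deep in its top takes the nozzle, the pen's body rests on the rim. Draw the pen straight up 45 mm to free it. Origin: centre of its underside, on the bench. Stand and tray are on opposite sides of the vacuum box; which is where varies.
- chamber: The fixed metal vacuum box, 130 (x) by 160 mm (y), flat top 70 mm above the bench: two lid plates meet in a straight black rubber seam 4 mm wide, along y, mid-top. Bolt heads 4 mm high, 52 mm either side of the seam. A pipe stub, flange 36 mm wide, 96 mm high, stands 100 mm from the centre outside the +y end. Origin: centre of its underside, on the bench; z up.
- seam_start (a point): The end of the seam beside the pipe stub, level with the top of the box, 70 mm above the bench (at y = +65 mm of the box). The stub's centre is 35 mm farther on.
- seam_end (a point): The other end of the seam, 130 mm from seam_start in a straight line, at the same height.
- tray: A fixed grey open tray 150 x 150 mm with walls 65 mm high and 5 mm thick. A steel reference leak stands in its middle: a foot 48 mm wide, then a round body 28 mm wide that narrows to a round flat tip 14 mm wide, 50 mm above the bench. Origin: centre of its underside, on the bench.
- port (a point): The centre of the flat tip of the reference leak, 50 mm above the bench, in the middle of the tray; z up.
- bottle: Bystander: an amber glass bottle with a white label and cap, 44 mm wide and 110 mm tall, standing loose on the bench beside the vacuum box, between it and the stand or the tray. Origin: centre of its underside.
- jar: Bystander: a jar with a white label and cap, 48 mm wide and 85 mm tall, standing loose on the other side of the vacuum box. Origin: centre of its underside.
- mouse: Bystander: a pale grey computer mouse 100 x 58 x 33 mm, loose, on the bench near the far right corner of the vacuum box (seen from the robot). Origin: centre of its underside.
There are look-alikes about, which are no part of the job. Leave any orange or yellow look-alike of the chamber alone.

How it is judged:
On the way, in this order (a step that is already met when the one before it is completed fails the run):
1. the pen is lifted clear of its stand in the fingers (contact force between pen and the fingers above 0.5 N and height (world z) of pen_tip above 0.07 m and contact force between pen and stand below 0.05 N), for 0.1 s.
2. the held nozzle passes slowly and close over the start of the seam, beside the pipe stub (within 8 mm to the side, under 16 mm above) (contact force between pen and the fingers above 0.5 N and x of pen_tip in the frame of chamber between -0.008 and 0.008 m and y of pen_tip in the frame of chamber between 0.045 and 0.08 m and z of pen_tip in the frame of chamber between 0.07 and 0.086 m and angle between pen's own z axis and vertical below 0.2 rad), for 0.25 s.
3. the held nozzle passes slowly and close over the first quarter of the seam (within 8 mm to the side, under 16 mm above) (contact force between pen and the fingers above 0.5 N and x of pen_tip in the frame of chamber between -0.008 and 0.008 m and y of pen_tip in the frame of chamber between 0.018 and 0.042 m and z of pen_tip in the frame of chamber between 0.07 and 0.086 m and angle between pen's own z axis and vertical below 0.2 rad), for 0.25 s.
4. the held nozzle passes slowly and close over the middle of the seam (within 8 mm to the side, under 16 mm above) (contact force between pen and the fingers above 0.5 N and x of pen_tip in the frame of chamber between -0.008 and 0.008 m and y of pen_tip in the frame of chamber between -0.012 and 0.012 m and z of pen_tip in the frame of chamber between 0.07 and 0.086 m and angle between pen's own z axis and vertical below 0.2 rad), for 0.25 s.
5. the held nozzle passes slowly and close over the third quarter of the seam (within 8 mm to the side, under 16 mm above) (contact force between pen and the fingers above 0.5 N and x of pen_tip in the frame of chamber between -0.008 and 0.008 m and y of pen_tip in the frame of chamber between -0.042 and -0.018 m and z of pen_tip in the frame of chamber between 0.07 and 0.086 m and angle between pen's own z axis and vertical below 0.2 rad), for 0.25 s.
6. the held nozzle passes slowly and close over the far end of the seam (within 8 mm to the side, under 16 mm above) (contact force between pen and the fingers above 0.5 N and x of pen_tip in the frame of chamber between -0.008 and 0.008 m and y of pen_tip in the frame of chamber between -0.08 and -0.045 m and z of pen_tip in the frame of chamber between 0.07 and 0.086 m and angle between pen's own z axis and vertical below 0.2 rad), for 0.25 s.
At the end, for the whole second after the job is handed in: The gripper still holds the pen at rest, upright (within 0.12 rad), with the nozzle's tip 2 to 16 mm above the tip of the reference leak and within 7 mm of its centre sideways; the pen touches nothing but the fingers; the bottle, the jar and the mouse stand within 20 mm of where they were (contact force between pen and the fingers above 0.5 N and horizontal distance between pen_tip and port below 0.007 m and z of pen_tip in the frame of port between 0.002 and 0.016 m and angle between pen's own z axis and vertical below 0.12 rad and linear speed of pen below 0.02 m/s and angular speed of pen below 0.15 rad/s and contact force between pen and tray below 0.05 N and contact force between pen and chamber below 0.05 N and contact force between pen and stand below 0.05 N and contact force between pen and bottle below 0.05 N and contact force between pen and jar below 0.05 N and contact force between pen and mouse below 0.05 N and distance of each of bottle, jar, mouse from where it was at the start of the episode below 0.02 m and angle between each of bottle, jar, mouse's own z axis and vertical below 0.3 rad); the arm keeps its last pose, push and grip.
It fails at once if the bottle is knocked over or pushed more than 20 mm (distance of bottle from where it was at the start of the episode above 0.02 m or angle between bottle's own z axis and vertical above 0.3 rad).
It fails at once if the jar is knocked over or pushed more than 20 mm (distance of jar from where it was at the start of the episode above 0.02 m or angle between jar's own z axis and vertical above 0.3 rad).
It fails at once if the mouse is knocked over or pushed more than 20 mm (distance of mouse from where it was at the start of the episode above 0.02 m or angle between mouse's own z axis and vertical above 0.3 rad).
It fails at once if the pen touches the vacuum box (contact force between pen and chamber above 1 N).
It fails at once if the pen touches the tray or the reference leak (contact force between pen and tray above 1 N).
It also fails if it takes over 64 s, if anything falls off the work surface, if the arm or the gripper's body presses on something with over 40 N, if the wrist force passes 120 N, or if a joint passes its speed limit or range.

## Working session

There is one attempt and no reset: what is moved stays moved. The work goes in short steps, each a Python script; the robot and the scene stay as the last script left them, time stands still between calls to the robot, and variables do not carry over. Pictures are saved under pics/ and viewed, and the job is handed in when it is done.

```bash
ls; mkdir -p pics; python3 - <<'E'
from bench import robot, readout, snapshot, camera_params, ticket
import cv2
for n in ("side","top","wrist"):
    p=camera_params(n); im=snapshot(n); cv2.imwrite(f"pics/{n}0.png",im[:,:,::-1])
    print(n,p)
print(readout.observe())
E
```

```text
pics
side {'intrinsics': array([[475.24552129,   0.        , 321.82749485],
       [  0.        , 475.24552129, 247.77125079],
       [  0.        ,   0.        ,   1.        ]]), 'D': array([-0.0177366,  0.       ,  0.       ,  0.       ,  0.       ]), 'origin': array([0.11124861, 0.57483956, 0.6385372 ]), 'rotation': array([ 0.11797358, -0.26089582,  0.86816004, -0.40535632])}
top {'intrinsics': array([[440.62503385,   0.        , 318.9568835 ],
       [  0.        , 440.62503385, 234.61455625],
       [  0.        ,   0.        ,   1.        ]]), 'D': array([-0.10266795,  0.        ,  0.        ,  0.        ,  0.        ]), 'origin': array([ 0.33894733, -0.0010532 ,  1.00371066]), 'rotation': array([ 0.06337212, -0.70146462,  0.70780904, -0.05420076])}
wrist {'intrinsics': array([[337.58334675,   0.        , 323.37316381],
       [  0.        , 337.58334675, 238.14821864],
       [  0.        ,   0.        ,   1.        ]]), 'D': array([-0.01729873,  0.        ,  0.        ,  0.        ,  0.        ]), 'origin': array([0.34572975, 0.58470827, 0.37315467]), 'rotation': array([-0.08543091, -0.53823906,  0.82833439,  0.12985535])}
{'clock': 0.15, 'joints': array([ 1.44110499e+00,  3.59199306e-01,  1.12686040e-02, -2.69963568e-04,
       -1.22411742e+00, -2.88124769e-01]), 'joint_vel': array([-0.00049483, -0.0022787 ,  0.00241454,  0.00146385, -0.00075337,
        0.00056286]), 'effort': array([-1.74498455e-03, -5.83877206e+01,  2.93651122e+01,  6.94056228e+00,
       -4.24578495e-03, -6.36482866e-06]), 'tcp_pos': array([0.27374639, 0.61658866, 0.23059075]), 'orientation': array([-0.38568425, -0.59248699, -0.38512727,  0.59319796]), 'ft_force': array([0.23059863, 0.04099806, 0.11075177]), 'moment': array([-0.02699574, -0.01916723,  0.02371958]), 'gripper_width': 1.000140023796473}
```

View pics/top0.png

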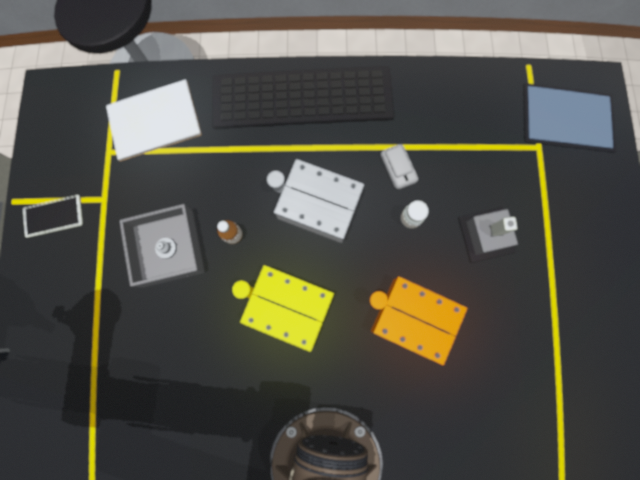

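View pics/side0.png

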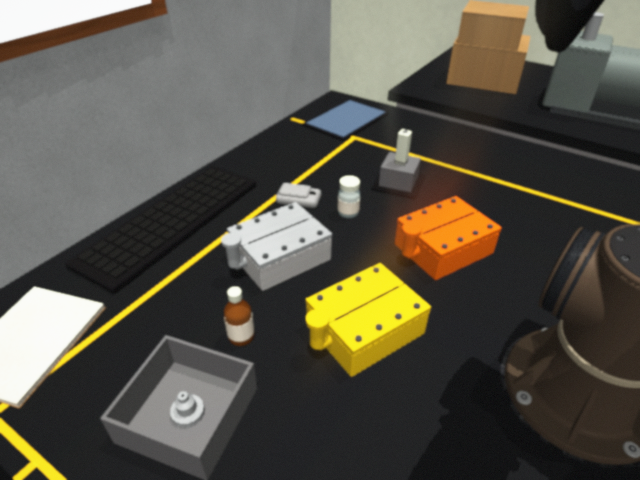

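View pics/wrist0.png

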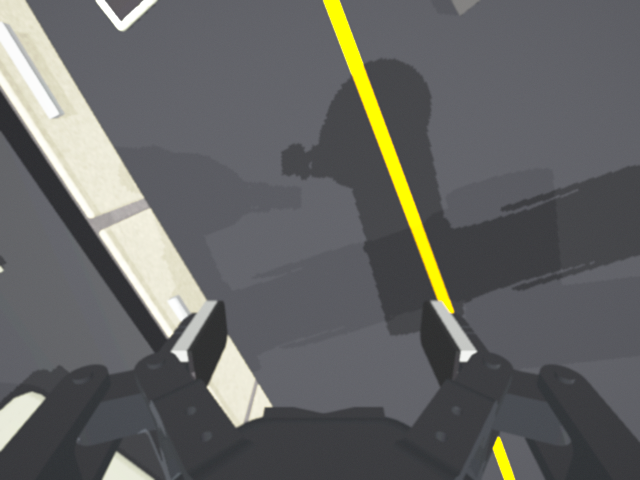

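```bash
cat > h.py <<'E'
import numpy as np, cv2
from scipy.spatial.transform import Rotation as R
from bench import robot, readout, snapshot, camera_params, ticket
def cam(n,p=None):
    p=p or camera_params(n); q=p['rotation']
    return p['intrinsics'],p['D'],np.array(p['origin']),R.from_quat([q[1],q[2],q[3],q[0]]).as_matrix()
def w(uv,z,c):
    K,D,o,M=c
    n=cv2.undistortPoints(np.array([[uv]],float),K,D)[0,0]
    d=M@np.array([n[0],n[1],1]); return o+d*(z-o[2])/d[2]
def px(P,c):
    K,D,o,M=c
    Pc=(np.atleast_2d(P)-o)@M
    return cv2.projectPoints(Pc,np.zeros(3),np.zeros(3),K,D)[0][:,0]
def crop(src,dst,x0,y0,x1,y1,s):
    im=cv2.imread(src)[y0:y1,x0:x1]; cv2.imwrite(dst,cv2.resize(im,None,fx=s,fy=s,interpolation=cv2.INTER_CUBIC))
E
python3 - <<'E'
from h import *
crop('pics/top0.png','pics/t_ch.png',260,140,460,290-40,4)
crop('pics/top0.png','pics/t_tr.png',110,190,260,300,5)
crop('pics/top0.png','pics/t_st.png',450,190,550,270,7)
crop('pics/side0.png','pics/s_st.png',360,110,440,200,6)
crop('pics/side0.png','pics/s_ch.png',210,160,370,290,5)
c=cam('top')
for n,uv,z in [('stub',(276,180),.096),('bottle',(224,226),.11),('jar',(419,208),.085),('pen',(510,224),.14),('port',(164,245),.05)]: print(n,w(uv,z,c))
E
```

```text
stub [0.61108264 0.10124681 0.096     ]
bottle [0.5093454  0.20736372 0.11      ]
jar [ 0.54899155 -0.20443161  0.085     ]
pen [ 0.50198833 -0.37737729  0.14      ]
port [0.47931697 0.35588575 0.05      ]
```

View pics/t_ch.png

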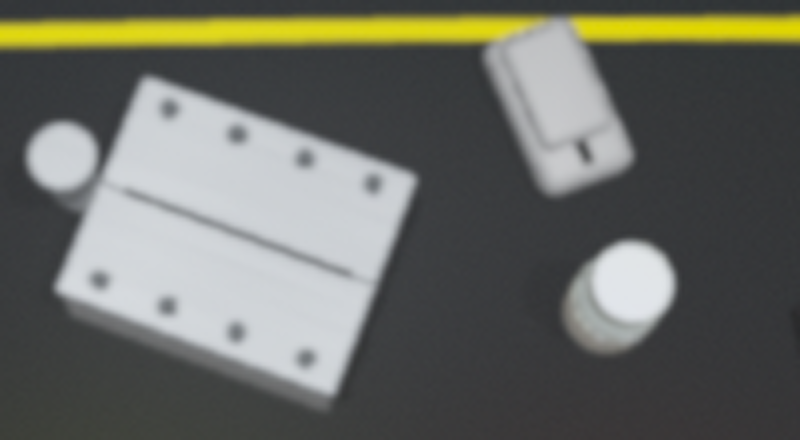

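View pics/t_tr.png

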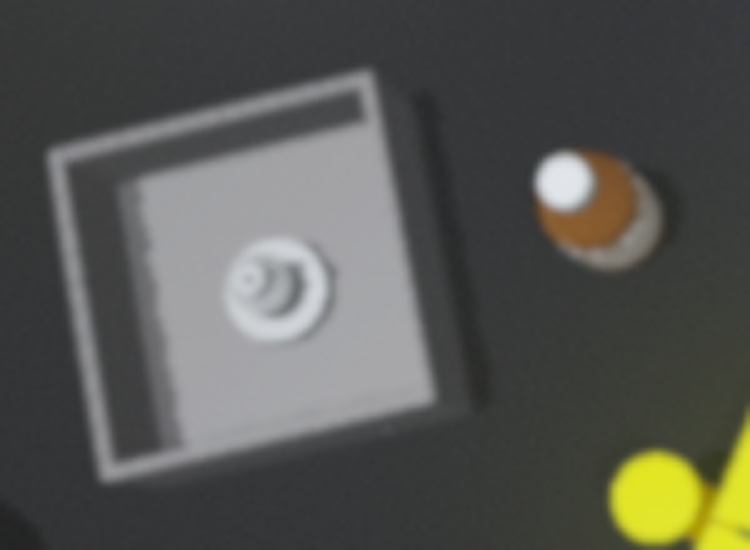

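View pics/t_st.png

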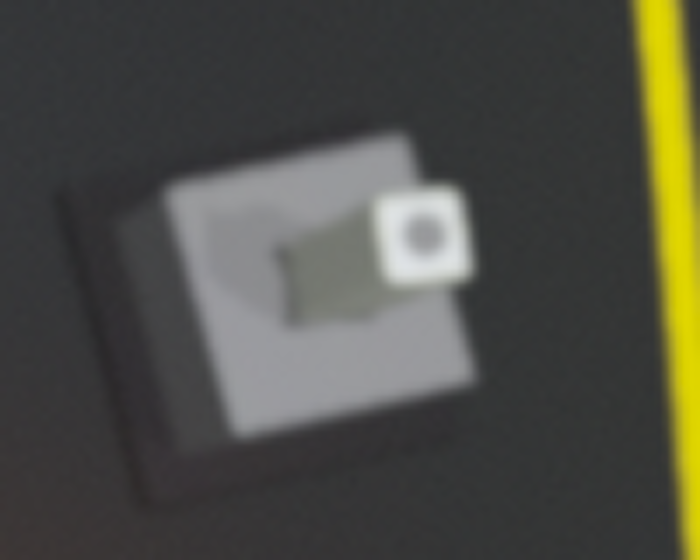

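View pics/s_st.png

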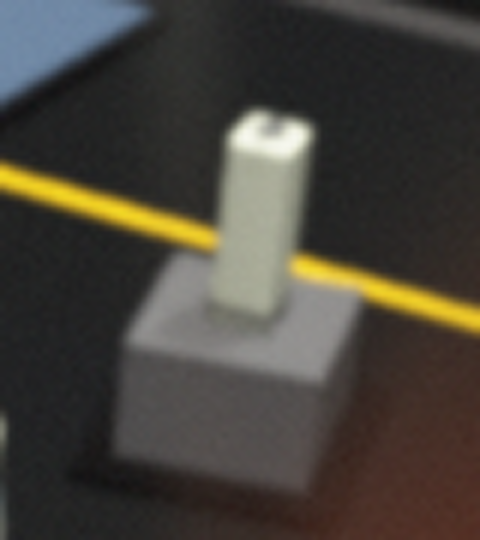

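View pics/s_ch.png

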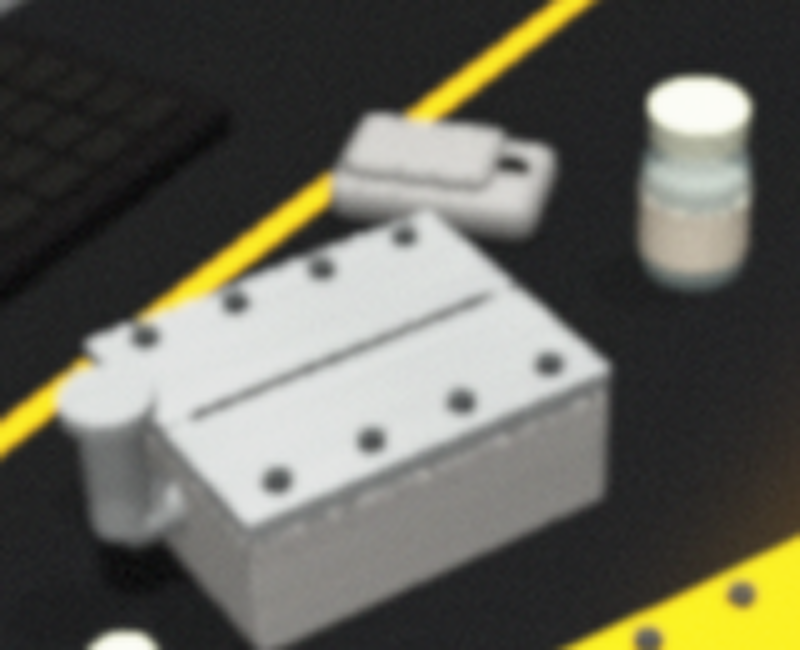

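```bash
python3 - <<'E'
from h import *
np.set_printoptions(precision=4,suppress=True)
ct,cs=cam('top'),cam('side')
f=lambda x,y,s,x0,y0:((x+.5)/s-.5+x0,(y+.5)/s-.5+y0)
T=[w(f(*p,4,260,140),.07,ct)[:2] for p in [(125,190),(352,275),(148,76),(417,180),(333,398),(55,288)]]
S=[w(f(*p,5,210,160),.07,cs)[:2] for p in [(192,416),(492,295),(430,208),(611,369),(252,527)]]
print('T',np.array(T),'ctr',np.mean(T[2:],0),np.mean(T[:2],0),'len',np.linalg.norm(T[0]-T[1])); print('S',np.array(S),np.mean(S[:2],0),np.linalg.norm(S[0]-S[1]))
for a in (T,S):
    d=a[0]-a[1]; print('seam dir deg',np.degrees(np.arctan2(d[1],d[0])))
print('stub',w(f(62,157,4,260,140),.096,ct))
print('pen top',[w(f(*p,7,450,190),.14,ct)[:2] for p in [(425,235),(373,195),(458,185),(474,275),(392,287)]])
print('pen side',w(f(271,127,6,360,110),.14,cs), [w(f(*p,6,360,110),.14,cs)[:2] for p in [(252,106),(316,128),(290,158),(228,138)]])
print('stand', [w(f(*p,7,450,190),.06,ct)[:2] for p in [(163,187),(408,132),(478,380),(237,437)]])
print('port',w(f(251,283,5,110,190),.05,ct),'tray',[w(f(*p,5,110,190),.065,ct)[:2] for p in [(47,150),(374,67),(437+45,408),(103,482)]])
print('bottle',w(f(566,181,5,110,190),.11,ct),'jar',w(f(633,282,4,260,140),.085,ct))
E
```

```text
T [[ 0.6022  0.0713]
 [ 0.553  -0.0522]
 [ 0.6676  0.0588]
 [ 0.606  -0.0889]
 [ 0.4856 -0.0407]
 [ 0.5476  0.1092]] ctr [0.5767 0.0096] [0.5776 0.0095] len 0.13289631823025064
S [[ 0.6025  0.0724]
 [ 0.552  -0.0532]
 [ 0.6085 -0.0892]
 [ 0.4867 -0.0393]
 [ 0.5445  0.1084]] [0.5772 0.0096] 0.13529670640728453
seam dir deg 68.28671176537244
seam dir deg 68.08514051858452
stub [0.6136 0.1032 0.096 ]
pen top [array([ 0.5037, -0.3781]), array([ 0.5157, -0.3635]), array([ 0.5185, -0.3893]), array([ 0.4919, -0.3918]), array([ 0.4886, -0.367 ])]
pen side [ 0.5051 -0.3815  0.14  ] [array([ 0.5192, -0.3938]), array([ 0.4903, -0.3906]), array([ 0.4878, -0.362 ]), array([ 0.5148, -0.3637])]
stand [array([ 0.5351, -0.3292]), array([ 0.5524, -0.4103]), array([ 0.4725, -0.4266]), array([ 0.4555, -0.3474])]
port [0.4767 0.3654 0.05  ] tray [array([0.5353, 0.4576]), array([0.5709, 0.3086]), array([0.4193, 0.2545]), array([0.3875, 0.4223])]
bottle [0.5098 0.2099 0.11  ] jar [ 0.5444 -0.2018  0.085 ]
```

```bash
python3 - <<'E'
from h import *
crop('pics/side0.png','pics/s_tr.png',90,280,270,480,3)
c=cam('wrist'); o=readout.observe(); M=R.from_quat(np.roll(o['orientation'],-1)).as_matrix()
print('tool axes in world\n',M.round(3)); print('cam off in tool',M.T@(c[2]-o['tcp_pos']),'\n',(M.T@c[3]).round(3))
E
```

```text
tool axes in world
 [[-0.     0.914 -0.406]
 [-0.001 -0.406 -0.914]
 [-1.     0.     0.001]]
cam off in tool [-1.42676858e-01  7.87453575e-02  6.47609267e-05] 
 [[-0.    -0.307  0.952]
 [-0.    -0.952 -0.307]
 [ 1.    -0.     0.   ]]
```

View pics/s_tr.png

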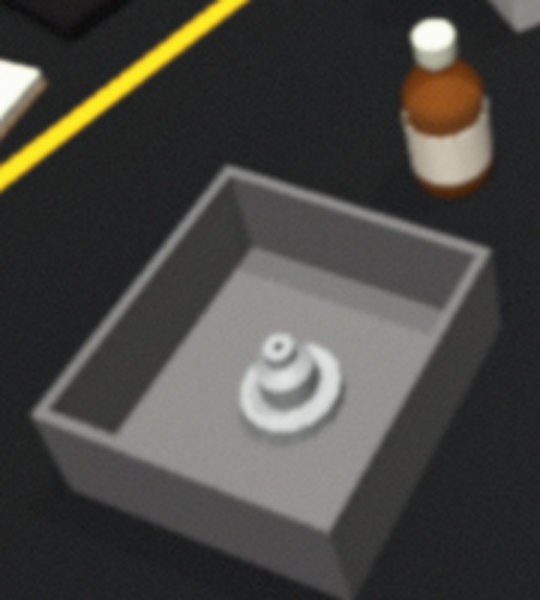

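```bash
cat >> h.py <<'E'
def tq(th):  # jaw axis heading th (rad), tool pointing down
    z=np.array([np.cos(th),np.sin(th),0]); x=np.array([0,0,-1.]); y=np.cross(z,x)
    q=R.from_matrix(np.stack([x,y,z],1)).as_quat(); return np.roll(q,1)
E
python3 - <<'E'
from h import *
np.set_printoptions(precision=3,suppress=True)
ct,cs=cam('top'),cam('side')
f=lambda x,y,s,x0,y0:((x+.5)/s-.5+x0,(y+.5)/s-.5+y0)
print('tray',np.mean([w(f(*p,5,110,190),.065,ct)[:2] for p in [(47,150),(374,67),(437,405),(103,482)]],0))
print('port side',w(f(278,347,3,90,280),.05,cs))
print('tray side',np.mean([w(f(*p,3,90,280),.065,cs)[:2] for p in [(228,166),(491,250),(330,532),(35,413)]],0))
for P in [(.47,.355,.25),(.577,.01,.27),(.504,-.379,.24),(.504,-.379,.13)]:
  for d in (-84.3,5.7,95.7): print(P,d,robot.inverse_kinematics(np.array(P),tq(np.radians(d))))
E
```

```text
tray [0.479 0.366]
port side [0.478 0.366 0.05 ]
tray side [0.478 0.365]
(0.47, 0.355, 0.25) -84.3 [ 0.979  0.207 -0.156  0.    -1.209  0.692]
(0.47, 0.355, 0.25) 5.7 [ 0.979  0.207 -0.156  0.    -1.209  2.262]
(0.47, 0.355, 0.25) 95.7 [ 0.979  0.207 -0.156  0.    -1.209 -2.45 ]
(0.577, 0.01, 0.27) -84.3 [ 0.356  0.175 -0.149  0.    -1.246  1.314]
(0.577, 0.01, 0.27) 5.7 [ 0.356  0.175 -0.149  0.    -1.246  2.885]
(0.577, 0.01, 0.27) 95.7 [ 0.356  0.175 -0.149  0.    -1.246 -1.827]
(0.504, -0.379, 0.24) -84.3 [-0.336  0.281 -0.079  0.    -1.21   2.006]
(0.504, -0.379, 0.24) 5.7 [-0.336  0.281 -0.079  0.    -1.21  -2.706]
(0.504, -0.379, 0.24) 95.7 [-0.336  0.281 -0.079  0.    -1.21  -1.136]
(0.504, -0.379, 0.13) -84.3 [-0.336  0.366 -0.223  0.    -0.982  2.006]
(0.504, -0.379, 0.13) 5.7 [-0.336  0.366 -0.223  0.    -0.982 -2.706]
(0.504, -0.379, 0.13) 95.7 [-0.336  0.366 -0.223  0.    -0.982 -1.136]
```

```bash
python3 - <<'E'
from h import *
import pickle
q=tq(np.radians(-84.3)); C={}
for n,P in [('port',(.477,.366,.25)),('ch',(.577,.01,.27)),('pen',(.504,-.379,.25))]:
    robot.move_to(np.array(P),q); robot.hold(.3)
    C[n]=camera_params('wrist'); cv2.imwrite(f'pics/w_{n}.png',snapshot('wrist')[:,:,::-1])
    o=readout.observe(); print(n,o['clock'],o['tcp_pos'])
pickle.dump(C,open('C.pkl','wb'))
E
```

```text
port 1.725 [0.47666936 0.36651066 0.24980074]
ch 3.4583 [0.57702534 0.01060532 0.26993929]
pen 5.2833 [ 0.50433255 -0.37847826  0.25007273]
```

View pics/w_port.png

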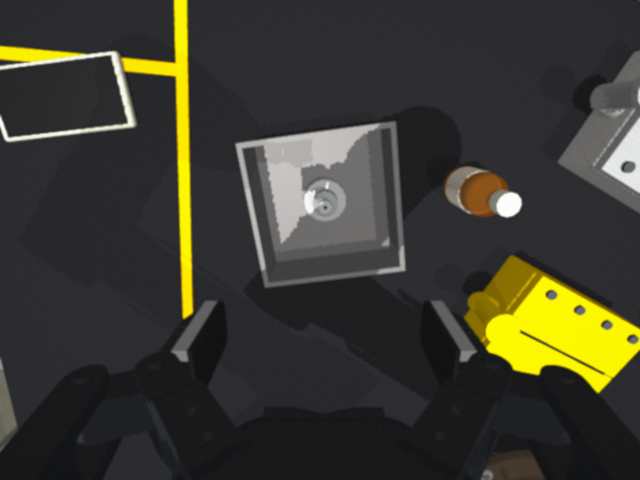

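View pics/w_ch.png

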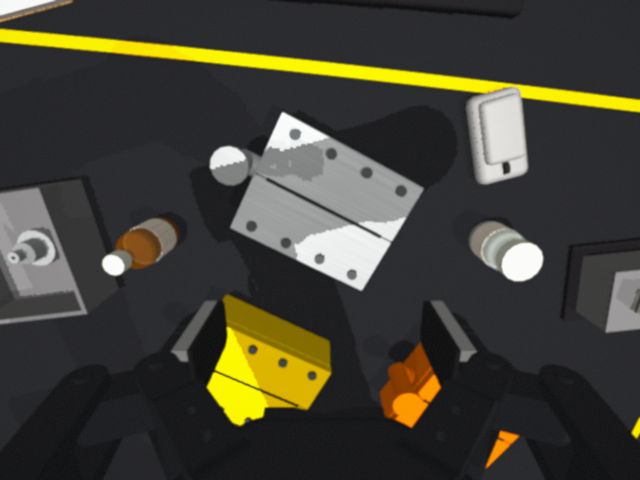

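View pics/w_pen.png

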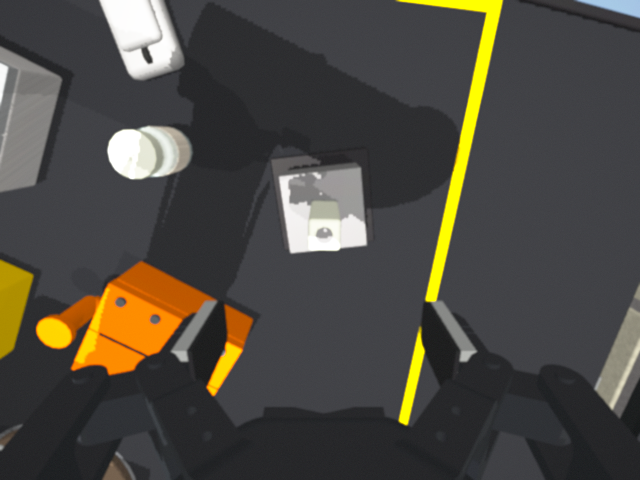

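```bash
python3 - <<'E'
from h import *
crop('pics/w_port.png','pics/w_port_c.png',290,170,360,230,8)
crop('pics/w_ch.png','pics/w_ch_c.png',225,105,430,295,3)
crop('pics/w_pen.png','pics/w_pen_c.png',270,150,380,260,5)
E
```

```text
(no output)
```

View pics/w_port_c.png

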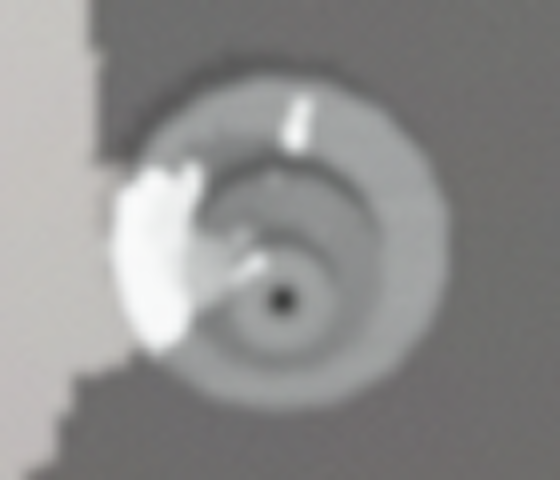

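View pics/w_ch_c.png

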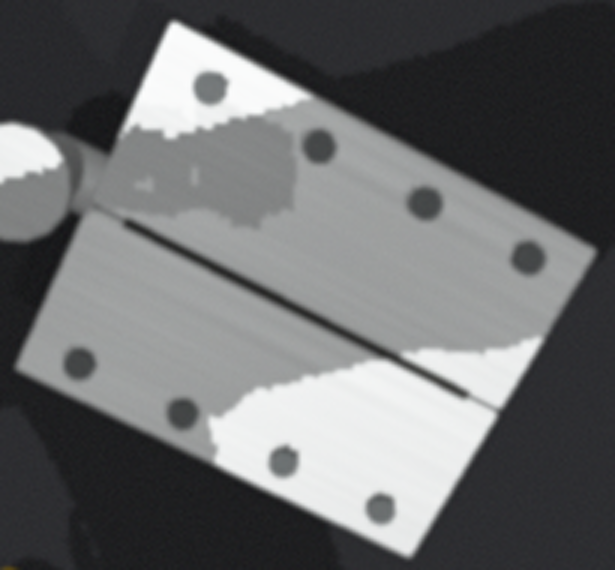

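View pics/w_pen_c.png

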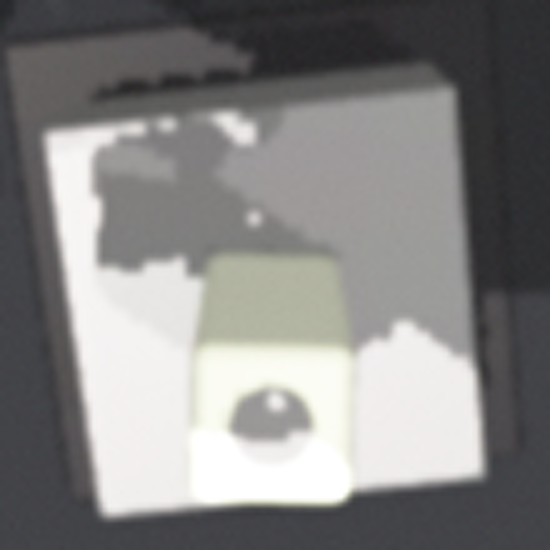

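```bash
python3 - <<'E'
from h import *
import pickle
np.set_printoptions(precision=4,suppress=True)
C=pickle.load(open('C.pkl','rb'))
f=lambda x,y,s,x0,y0:((x+.5)/s-.5+x0,(y+.5)/s-.5+y0)
print('port',w(f(283,299,8,290,170),.05,cam(0,C['port'])))
c=cam(0,C['ch']); W=np.array([w(f(*p,3,225,105),.07,c)[:2] for p in [(127,224),(466,396),(173,20),(598,249),(411,557),(15,370)]])
d=W[0]-W[1]; print(W,W[:2].mean(0),W[2:].mean(0),np.linalg.norm(d),np.degrees(np.arctan2(d[1],d[0])))
c=cam(0,C['pen']); W=np.array([w(f(*p,5,270,150),.14,c)[:2] for p in [(195,345),(352,347),(352,504),(190,502)]])
print('pen',W,W.mean(0)); 
for i in range(4): d=W[(i+1)%4]-W[i]; print(np.degrees(np.arctan2(d[1],d[0]))%90,np.linalg.norm(d))
W=np.array([w(f(*p,5,270,150),.06,c)[:2] for p in [(43,130),(456,86),(486,478),(102,517)]]); print('stand',W.mean(0))
E
```

```text
port [0.4788 0.365  0.05  ]
[[ 0.6016  0.0703]
 [ 0.5529 -0.0525]
 [ 0.6677  0.0591]
 [ 0.6093 -0.0892]
 [ 0.4882 -0.0416]
 [ 0.5465  0.1071]] [0.5773 0.0089] [0.5779 0.0088] 0.13213280717712772 68.35134902517218
pen [[ 0.5162 -0.3658]
 [ 0.5183 -0.39  ]
 [ 0.4927 -0.393 ]
 [ 0.4904 -0.3673]] [ 0.5044 -0.379 ]
4.9973653253663315 0.02426653944525848
6.621853252159781 0.02580729595152049
4.995801763246689 0.025798977854906126
3.2192173175776184 0.025808647414678046
stand [ 0.504  -0.3791]
```

```bash
python3 - <<'E'
from h import *
import pickle
q=tq(np.radians(-84.8))
robot.move_to(np.array([.5042,-.379,.2]),q)
robot.movel(np.array([.5042,-.379,.091]),feed=.1)
robot.hold(.2)
robot.command_gripper(0.0,50); robot.hold(.3)
o=readout.observe(); print(o['clock'],o['tcp_pos'],o['gripper_width'],o['ft_force'])
robot.movel(np.array([.5042,-.379,.191]),feed=.06); robot.hold(.4)
o=readout.observe(); print(o['clock'],o['tcp_pos'],o['gripper_width'],o['ft_force'],o['moment'])
pickle.dump(camera_params('wrist'),open('Cg.pkl','wb'))
for n in('wrist','top','side'): cv2.imwrite(f'pics/g_{n}.png',snapshot(n)[:,:,::-1])
E
python3 -c "
from h import *
crop('pics/g_side.png','pics/g_side_c.png',330,40,490,200,4)
crop('pics/g_wrist.png','pics/g_wrist_c.png',220,140,420,340,3)"
```

```text
7.9167 [ 0.50430258 -0.3790575   0.09110599] 0.2981309158865889 [ 1.49124032 -0.89280792  1.7259948 ]
10.1333 [ 0.50418202 -0.37899771  0.19094963] 0.2987962469390482 [-0.73967918  0.08089851 -0.66911499] [-0.01119421  0.02400933  0.00922523]
```

View pics/g_side_c.png

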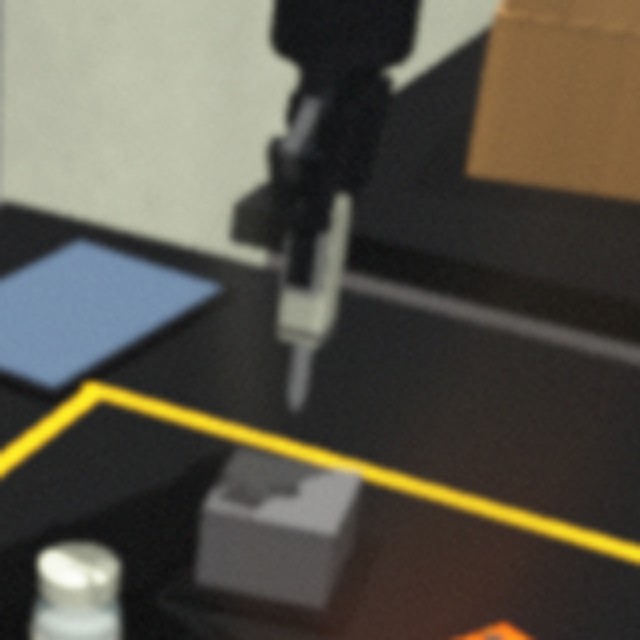

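View pics/g_wrist.png

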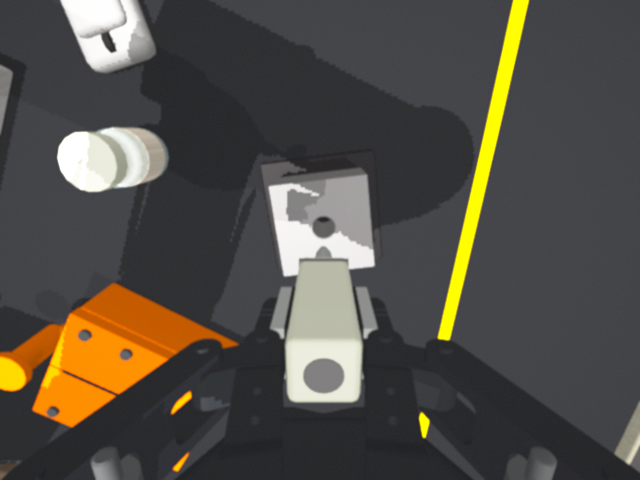

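```bash
python3 - <<'E'
from h import *
import pickle
P=[[.5042,-.379,.115],[.5042,-.379,.24]]
print(px(P,cam('side')),px(P,cam(0,pickle.load(open('Cg.pkl','rb')))))
E
python3 -c "
from h import *
crop('pics/g_wrist.png','pics/g_wrist_d.png',270,230,380,270,7)"
```

```text
[[403.38645901 141.08225748]
 [410.01804189  88.99428436]] [[323.23488064 249.3106376 ]
 [323.19814329 375.13886889]]
```

View pics/g_wrist_d.png

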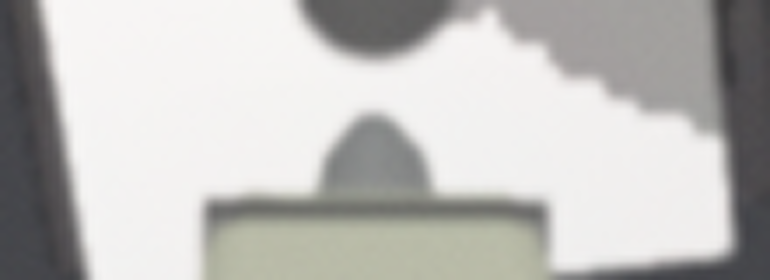

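```bash
python3 - <<'E'
from h import *
q=tq(np.radians(-84.8))
a=np.radians(68.25); c=np.array([.5774,.0092]); u=np.array([np.cos(a),np.sin(a)])
s=c+.065*u; e=c-.065*u; print(s,e)
robot.movel(np.array([.5042,-.379,.236]),feed=.1)
robot.movel(np.array([*s,.236]),feed=.15)
robot.movel(np.array([*s,.163]),feed=.06); robot.hold(.4)
o=readout.observe(); print(o['clock'],o['tcp_pos'],o['ft_force'])
import pickle; pickle.dump(camera_params('wrist'),open('Cs.pkl','wb'))
for n in('wrist','side'): cv2.imwrite(f'pics/k_{n}.png',snapshot(n)[:,:,::-1])
P=[[*s,.087],[*s,.07],[*e,.07]]
print(px(P,cam('side')),px(P,cam('wrist')))
crop('pics/k_side.png','pics/k_side_c.png',200,130,350,270,5)
crop('pics/k_wrist.png','pics/k_wrist_c.png',250,180,450,330,4)
E
```

```text
[0.60148623 0.06957262] [ 0.55331377 -0.05117262]
15.8583 [0.60151346 0.0695919  0.16309091] [ 0.55252795  0.93837323 -1.08702937]
[[248.53469934 235.14251183]
 [249.36943968 242.20682879]
 [306.89382617 218.87421411]] [[323.22732074 249.30345637]
 [323.22977088 241.47964928]
 [469.3718122  311.89743405]]
```

View pics/k_side_c.png

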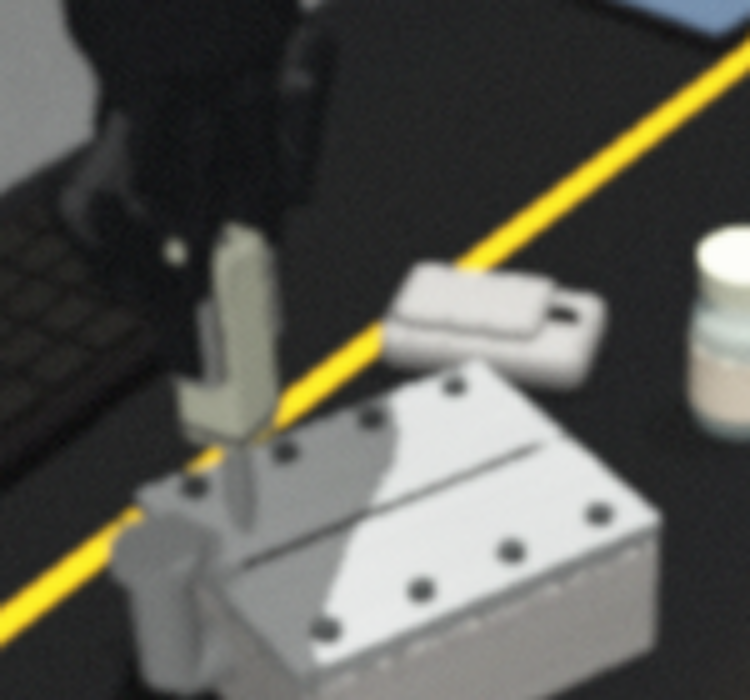

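View pics/k_wrist_c.png

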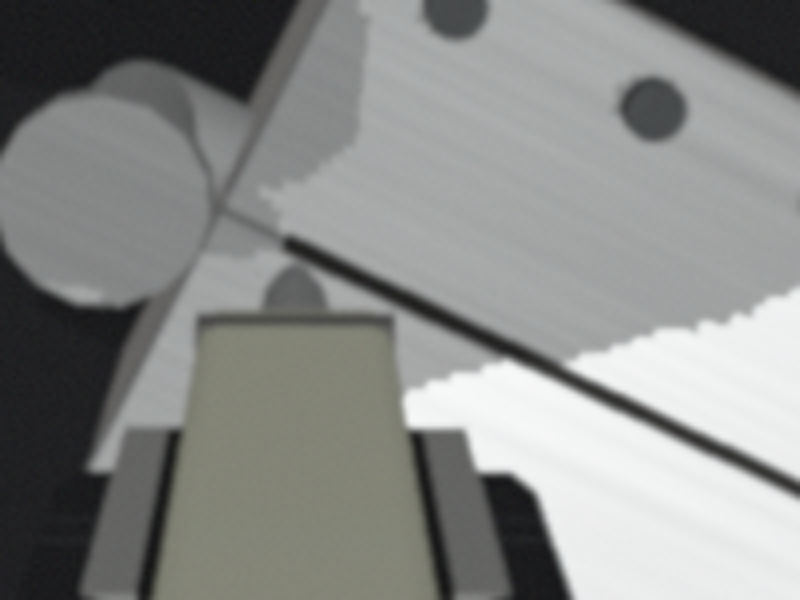

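```bash
python3 - <<'E'
from h import *
s=np.array([.60148623,.06957262]);e=np.array([.55331377,-.05117262])
robot.movel(np.array([*s,.1528]),feed=.03); robot.hold(.5)
o=readout.observe(); print(o['clock'],o['tcp_pos'],o['ft_force'])
robot.movel(np.array([*e,.1528]),feed=.025); robot.hold(.5)
o=readout.observe(); print(o['clock'],o['tcp_pos'],o['ft_force'],o['gripper_width'])
for n in('wrist','side'): cv2.imwrite(f'pics/e_{n}.png',snapshot(n)[:,:,::-1])
P=[[*e,.0768],[*e,.07]]
print(px(P,cam('side')),px(P,cam('wrist')))
crop('pics/e_side.png','pics/e_side_c.png',230,120,370,260,5)
crop('pics/e_wrist.png','pics/e_wrist_c.png',220,160,420,330,4)
E
```

```text
16.95 [0.60151295 0.06957479 0.15287546] [ 0.30146459 -0.11838867 -1.30380168]
22.8 [ 0.55331768 -0.05117158  0.15279982] [-0.21301717  0.70398188 -0.7334496 ] 0.2986701403457898
[[306.8478093  216.13121255]
 [306.89382449 218.87421377]] [[323.22326383 249.30758154]
 [323.22426543 246.05000788]]
```

View pics/e_side_c.png

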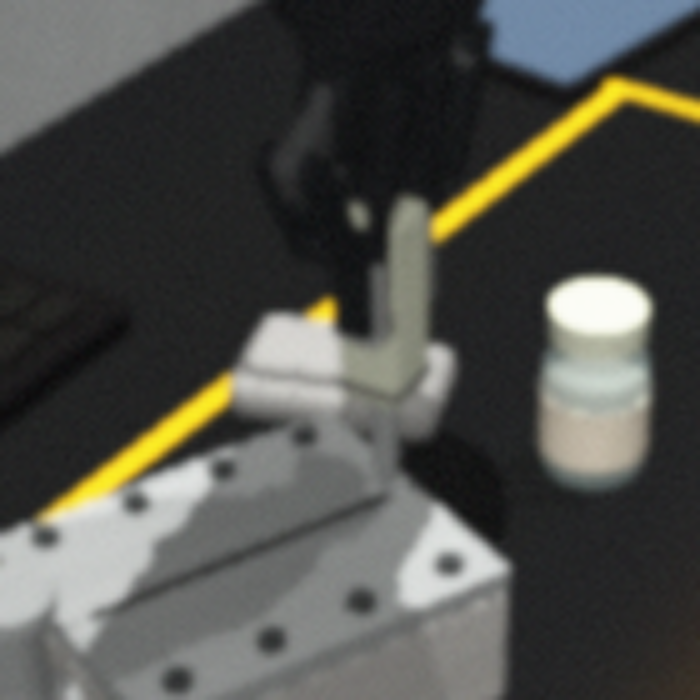

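View pics/e_wrist_c.png

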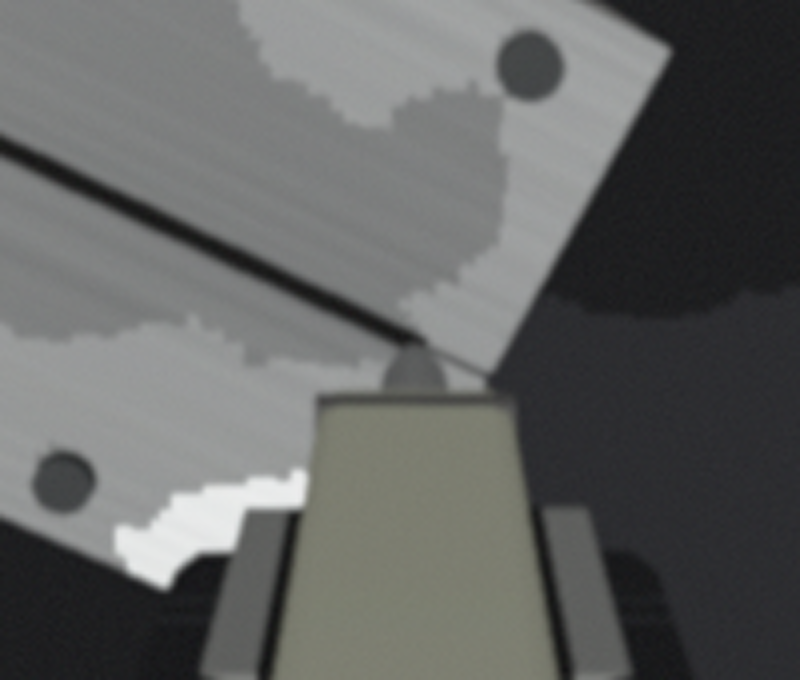

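```bash
python3 - <<'E'
from h import *
e=np.array([.55331377,-.05117262]); p=np.array([.4783,.3653])
robot.movel(np.array([*e,.24]),feed=.08)
robot.movel(np.array([*p,.24]),feed=.15)
robot.movel(np.array([*p,.151]),feed=.06); robot.hold(.5)
o=readout.observe(); print(o['clock'],o['tcp_pos'],o['ft_force'],o['gripper_width'])
for n in('wrist','side'): cv2.imwrite(f'pics/p_{n}.png',snapshot(n)[:,:,::-1])
P=[[*p,.075],[*p,.05]]
print(px(P,cam('side')),px(P,cam('wrist')))
crop('pics/p_side.png','pics/p_side_c.png',90,270,260,470,3)
crop('pics/p_wrist.png','pics/p_wrist_c.png',250,180,400,280,5)
E
```

```text
29.25 [0.47831071 0.36530353 0.15102094] [-0.61508586  0.12106728 -1.18422794] 0.29355975441833754
[[179.22368836 384.79052777]
 [182.57112609 395.06696858]] [[323.22003738 249.30821085]
 [323.22332973 238.14089222]]
```

View pics/p_side_c.png

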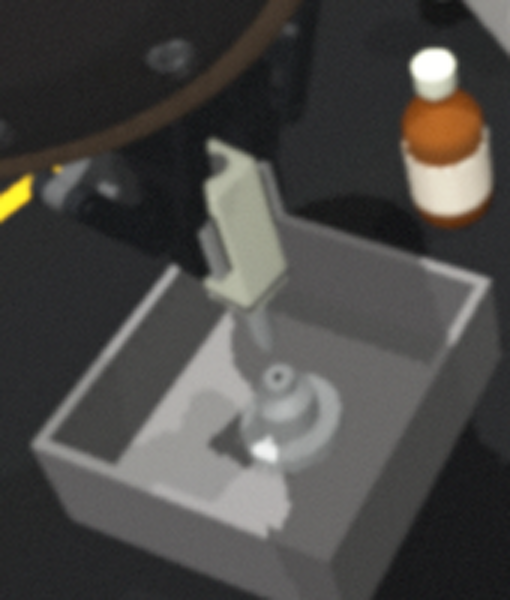

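View pics/p_wrist_c.png

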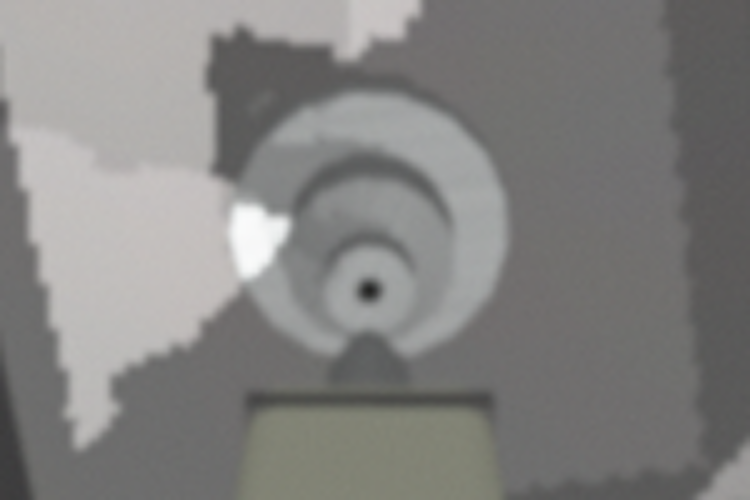

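```bash
python3 - <<'E'
from h import *
p=np.array([.4783,.3653])
robot.movel(np.array([*p,.1345]),feed=.02); robot.hold(1.0)
o=readout.observe(); print(o['clock'],o['tcp_pos'],o['ft_force'],o['gripper_width'],abs(o['joint_vel']).max())
for n in('wrist','side','top'): cv2.imwrite(f'pics/f_{n}.png',snapshot(n)[:,:,::-1])
P=[[*p,.0585],[*p,.05]]
print(px(P,cam('side')),px(P,cam('wrist')))
crop('pics/f_side.png','pics/f_side_c.png',90,270,260,470,3)
crop('pics/f_wrist.png','pics/f_wrist_c.png',250,180,400,280,5)
E
```

```text
31.325 [0.47829499 0.36527408 0.13449296] [-0.33318373 -0.38178723 -1.04254671] 0.29929617747207193 0.001453738896337176
[[181.4511158  391.62979302]
 [182.57112609 395.06696858]] [[323.223924   249.30835324]
 [323.22510988 245.26368118]]
```

View pics/f_side_c.png

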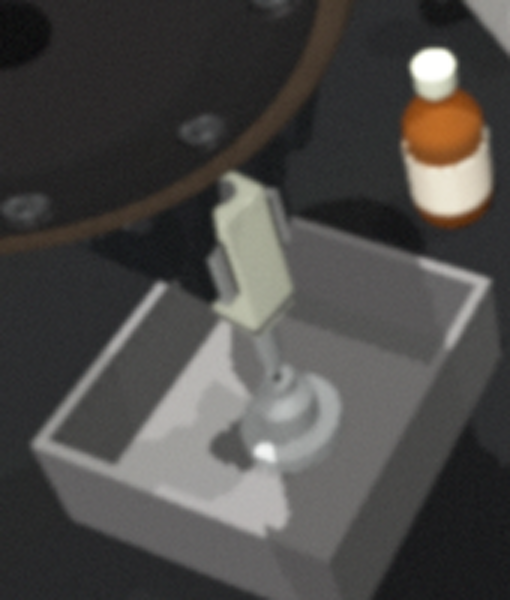

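View pics/f_wrist_c.png

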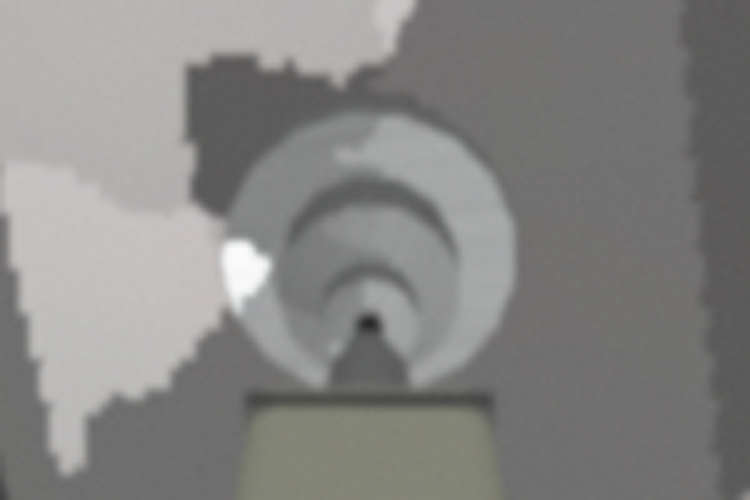

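View pics/f_top.png

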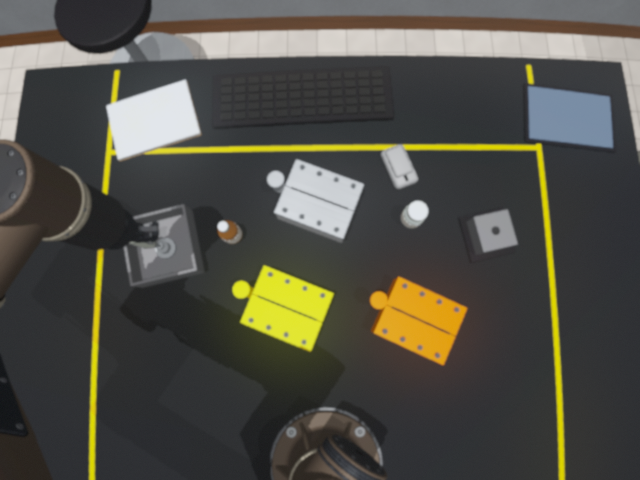

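```bash
python3 -c "
from h import *
print(ticket.finish_job())"
```

```text
the job is handed in; nothing more can be done
None
```

The job is handed in at about 31.5 s of the 64 s allowed. The gripper is still holding the pen over the reference leak.

**What I did:**
- I chose the grey box at top-picture pixel (320,200) and left the yellow look-alike (287,308) and the orange one (420,320) alone.
- I gripped the pen across its faces at 50 N and drew it straight up out of the stand.
- I swept it along the seam from the pipe-stub end to the other end in about 5.3 s, with the nozzle about 7 mm above the seam.
- I then lifted it, carried it over the bottle and the tray wall, and lowered it over the leak.

**Last checks:**
- **Position:** the nozzle is about 8.5 mm above the leak's tip, going by the arm's pose and the pen's known length. The leak's centre was within about 1 px of where I expected it in the last check, 25 mm above the leak. The final pictures show the nozzle over the centre and touching nothing.
- **Hold:** joint speeds are close to zero, the grip opening is unchanged, and there was no sign of slip or tilt.
- **Bystanders:** the bottle, jar and mouse are at the same pixels as at the start.

No check failed. The only disagreement was an early one: the side camera put the top of the pen about 3 mm away from where the top camera did. The wrist camera agreed with the top one, so I used that position.

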